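Sort returned milling tools into the colour-coded trays

ROBOT

A 6-joint arm with a two-finger parallel gripper is mounted at the origin on the work surface. World frame = base frame: x ahead of the robot, y to its left, z up, the work surface at z = 0. Lengths are in m, angles in degrees, forces in N, time in s.
With the tool pointing down it reaches from about 0.35 to 0.875 m from the base axis. Payload 4.2 kg.
Tool frame: the origin (TCP) lies on the front face of the gripper's body, between the roots of the fingers; the fingertips stand finger_overhang ahead of it and the grasp point (between the pads) lies 51 mm ahead of it (finger_overhang is the distance from the TCP to the fingertips, in m); z points along the fingers, y is the line along which they close (so a half turn about z gives the same grasp; the last joint's range is limited). The gripper opens to 87 mm and grips with 3 to 60 N. Pads are 19 mm wide; open, the fingers measure 117 mm over their backs; the gripper's body (75 mm by 190 mm) begins 51 mm behind the grasp point.
Start: joints at [-52.506, 22.042, 0.453, 0, -68.411, -14.817], TCP at [0.241, -0.577, 0.292] pointing down, gripper open.
Joint ranges: [-179.83, 179.83], [-69.29, 118.12], [-61.27, 80.66], [-181.25, 117.63], [-171.15, -9.14], [-177.46, 177.46]. Speed limits (degrees/s): [159.86, 159.86, 180, 180, 180, 180].

INTERFACE

Orientations are given as a 3x3 rotation matrix whose columns are the frame's x, y, z axes.
In Python, from station import sense, capture, camera_model, finish_job, finger_overhang gives the robot as it stands. The module is installed in compiled form; this text tells all that it offers.
- The arm moves only by the tool jog_arm, never from a script. Its argument "rows" is a list that holds one entry, the list of rows, each a list of 4 numbers: the shift along the tool's x, y, z in m, then the turn about the tool's z in rad. A call has 1 to 20 rows; each row shifts and turns the commanded pose from where the row before left it, along the tool's axes as they then stand; what a row does not reach is not made up. A row lasts 1/8 s, in which the tool goes at most 62.5 mm and 10.7 degrees, less where a joint would pass 70% of its speed; a pose out of reach is approached as far as the arm can. A call is refused whole if a number of a shift passes 0.0625 or a number of a turn 0.188, either way. A call with a gripper value outside its range is refused whole. "claw" is the opening, from 0 (shut) to 1 (fully open), set as the call begins (left out, the last holds). The fingers move at their own pace and stop on an object; the grip force is fixed at half the most. Time passes only in rows, so rows that do not move let the fingers close. It gives the time, the measured TCP pose, the force, the opening and the grip force at its end, in the units of the state.
- sense(): the state, without advancing time (a new reading comes with each control period).
- capture(name): name is "scene" or "side" or "wrist"; returns the picture (420x560x3 uint8, red, green, blue); there is no depth.
- camera_model(name): a dict with "fovy" (degrees; the focal length in pixels is half the picture's height over the tangent of half this angle, whatever the lens; pixels are square), "cx", "cy" (the principal point, pixels), "eye" and "rotation" of the camera in the world. Camera axes: x right, y down, z forward; pixel columns grow to the right and rows downward; lengths in m; the calibration is good to about 2 mm. A picture is of the moment at which its call begins: read the wrist's pose just before it. camera_model takes no time and is no camera call; for the wrist camera it gives the pose at the moment of the call.
- finish_job(): hands the job in; it is judged then, once.
The state is a dict: "time_s": time; "joints": joint angles; "joint_velocities": joint speeds; "effort": joint torques, N m; "tcp_pos": TCP position; "ee_rot": TCP orientation; "wrist_force": force on the tool from outside, world axes, zero at the start; "moment": the same for the moment, N m; "gripper_width": opening from 0.0 (shut) to 1.0 (fully open); "gripper_force": force on a finger pad.
Only numpy, scipy, OpenCV 4.12 (cv2) and the standard library are available. Lean on these libraries where they do the work, as an engineer would, in place of code of your own. Each camera call takes 0.05 s, during which the arm holds its last target. There are 200 camera calls.

TASK

Sort the machine tools that came back from the shop floor: both silver collets go in the red tray, both dark shell-mill cutters in the blue tray, and the end mill in its orange case in the grey tray. Set each one down on the tray's floor without dropping or throwing it, the collets and cutters standing upright as they stand now and the case lying flat. Leave the tool holder and the spanner undisturbed.

Things in the scene. Friction and masses are not known exactly. Their poses are not given: they have to be found in the camera images.
- collet_a: bright silver spring collet, standing on its small end: a steel plug 46 mm tall with thin dark radial slots and a small dark bore on its top. It is a cone from 31 mm diameter at the foot to 40 mm at 22 mm up, a straight 40 mm diameter from 22 to 42 mm up (grip here), then chamfered to 34 mm at the top. About 0.2 kg. Origin: centre of the foot, z up along its axis. One of two alike.
- collet_b: bright silver spring collet, standing on its small end: a steel plug 46 mm tall with thin dark radial slots and a small dark bore on its top. It is a cone from 31 mm diameter at the foot to 40 mm at 22 mm up, a straight 40 mm diameter from 22 to 42 mm up (grip here), then chamfered to 34 mm at the top. About 0.2 kg. Origin: centre of the foot, z up along its axis. One of two alike.
- mill_a: dark steel shell-mill cutter, standing on its cutting face: 40 mm tall; a disc of 50 mm diameter in the lowest 14 mm with five yellow inserts round its rim (they stand out 2 mm), then a plain round hub of 41 mm diameter from 14 to 40 mm up (grip here), with a black slot across the top. About 0.3 kg. Origin: centre of the underside, z up along its axis. One of two alike.
- mill_b: dark steel shell-mill cutter, standing on its cutting face: 40 mm tall; a disc of 50 mm diameter in the lowest 14 mm with five yellow inserts round its rim (they stand out 2 mm), then a plain round hub of 41 mm diameter from 14 to 40 mm up (grip here), with a black slot across the top. About 0.3 kg. Origin: centre of the underside, z up along its axis. One of two alike.
- endmill_case: end mill in its square plastic case, lying flat on the bench: a bar 95 mm long (its x), 24 by 24 mm across, orange with a 20 mm white cap at the +x end. About 0.12 kg. Origin: the centre of the bar, 12 mm above what it lies on.
- tray_red: red low open sorting tray, fixed to the bench, 120 mm (its x) by 160 mm (its y) outside, 30 mm tall, walls 4 mm, floor 4 mm thick, so 112 by 152 mm inside with nothing in it. Origin: centre of its underside on the bench; z up. It may be turned up to 20 degrees from the bench's axes.
- tray_blue: blue low open sorting tray, fixed to the bench, 120 mm (its x) by 160 mm (its y) outside, 30 mm tall, walls 4 mm, floor 4 mm thick, so 112 by 152 mm inside with nothing in it. Origin: centre of its underside on the bench; z up. It may be turned up to 20 degrees from the bench's axes.
- tray_grey: grey low open sorting tray, fixed to the bench, 120 mm (its x) by 160 mm (its y) outside, 30 mm tall, walls 4 mm, floor 4 mm thick, so 112 by 152 mm inside with nothing in it. Origin: centre of its underside on the bench; z up. It may be turned up to 20 degrees from the bench's axes.
- holder: bystander: a loose machine tool holder standing beyond the gap between two trays, dark steel, 46 mm diameter flange, bright taper and brass stud at the top, 99 mm tall, 0.6 kg. Origin: centre of its underside. Leave it alone.
- spanner: bystander: a loose steel spanner 180 mm long lying flat on the bench in the gap between two trays, pointing away from the robot. Origin: the middle of its underside. Leave it alone.
Things that resemble listed ones, but are neither listed nor needed, are in the scene too. There is more than one size of the endmill_case; the one meant has the size given above.

How it is judged:
By the outcome, as a careful person would: the job done as asked, in the order asked, and still so for the second after the job is handed in, with the robot touching nothing.
It also fails if it takes over 128 s, if anything falls off the work surface, if the arm or the gripper's body presses on something with over 40 N, if the wrist force passes 120 N, or if a joint passes its speed limit or range.

## Working session

There is one attempt and no reset: what is moved stays moved. The work goes in short steps, Python scripts to look and compute and a tool call to move; the robot and the scene stay as the last step left them, time stands still between calls to the robot, and variables do not carry over. Pictures are saved under pics/ and viewed, at most 14 in all, crops included, and the job is handed in when it is done.

Besides the shell and the picture viewer there is one more tool, called after ">>>" in YAML: its name, and indented under it one key for each argument. jog_arm: Moves the arm, as the interface text tells. Its arguments: {"type":"object","properties":{"rows":{"type":"array"},"claw":{"type":"number"}},"required":["rows"]}

```bash
mkdir -p pics; python3 - <<'E'
from station import *
import cv2
print(sense()); print(finger_overhang)
for n in("scene","side","wrist"):
    print(n,camera_model(n)); cv2.imwrite(f"pics/{n}0.png",capture(n)[:,:,::-1])
E
```

```text
{'time_s': 0.0, 'joints': array([-5.25051484e+01,  2.20917564e+01,  3.80668401e-01, -2.91557870e-02,
       -6.84124069e+01, -1.48158996e+01]), 'joint_velocities': array([-0.07976566,  0.03175697,  0.0153849 ,  0.14448307,  0.1450559 ,
        0.02197459]), 'effort': array([-1.23400398e-03, -3.90667498e+01,  1.87402654e+01,  4.21993107e+00,
        1.10889706e-02, -1.89799180e-04]), 'tcp_pos': array([ 0.24082412, -0.57625337,  0.2911546 ]), 'ee_rot': array([[-9.22752116e-01, -3.85392858e-01, -9.36520605e-04],
       [-3.85393984e-01,  9.22749958e-01,  1.99808352e-03],
       [ 9.41272301e-05,  2.20466521e-03, -9.99997565e-01]]), 'wrist_force': array([-0.08883799,  0.54696387,  0.18481784]), 'moment': array([ 0.01524616, -0.05020513,  0.0311051 ]), 'gripper_force': 0.0, 'gripper_width': 1.0004147472541458}
0.0697
scene {'fovy': 51.457773211811876, 'cx': 275.78562654698845, 'cy': 214.94349016099198, 'eye': array([1.39982696, 0.1194398 , 0.7585695 ]), 'rotation': array([[-0.15414484,  0.60654962, -0.77995957],
       [ 0.98787552,  0.10937128, -0.11018111],
       [ 0.01847487, -0.78748681, -0.61605454]])}
side {'fovy': 45.84768991122335, 'cx': 281.0655482886226, 'cy': 207.36682464063998, 'eye': array([-0.15182946, -0.74789924,  0.62745285]), 'rotation': array([[ 0.7639232 , -0.30915318,  0.5664324 ],
       [-0.64511366, -0.3873649 ,  0.65861734],
       [ 0.01580238, -0.86854634, -0.49535598]])}
wrist {'fovy': 71.89105307712256, 'cx': 281.48292578712847, 'cy': 209.17006741886487, 'eye': array([ 0.1651762 , -0.60777297,  0.38283082]), 'rotation': array([[-0.38664927,  0.88127388,  0.27176956],
       [ 0.92222539,  0.36895638,  0.11563528],
       [ 0.00163524,  0.29534309, -0.95538986]])}
```

View pics/scene0.png

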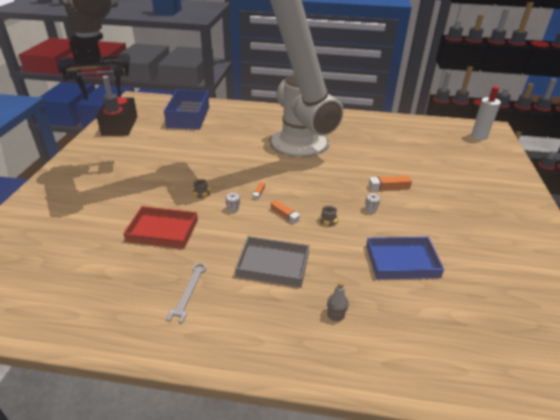

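View pics/side0.png

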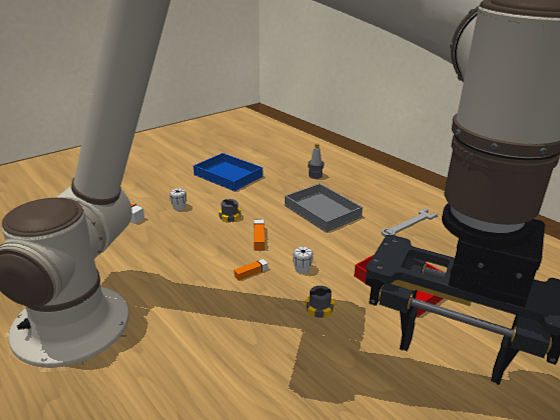

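View pics/wrist0.png

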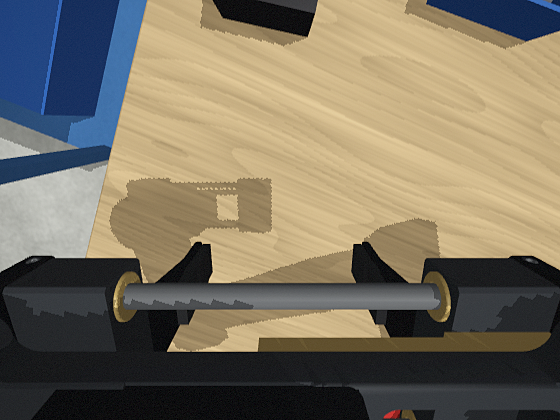

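Scene view: the silver collets are at (232,202) and (372,202), the mills at (201,188) and (329,215). Orange cases are at (259,190) small, (285,211) medium and (391,183) large. The trays are red (161,227), grey (273,261) and blue (404,257). The side view agrees. Next I measure with colour masks.

```bash
cat > h.py <<'E'
import numpy as np, cv2
from station import *
def ray(n,uv,z,cm=None):
    c=cm or camera_model(n); f=210/np.tan(np.radians(c['fovy']/2))
    uv=np.atleast_2d(np.asarray(uv,float))
    d=np.c_[(uv[:,0]-c['cx'])/f,(uv[:,1]-c['cy'])/f,np.ones(len(uv))]@np.array(c['rotation']).T
    e=np.array(c['eye']); return (e+d*((z-e[2])/d[:,2])[:,None])[:,:2]
def blobs(m,amin=25):
    n,l,s,c=cv2.connectedComponentsWithStats(m.astype(np.uint8))
    return [(s[i,4],c[i],l==i) for i in range(1,n) if s[i,4]>=amin]
def hsv(im): return cv2.cvtColor(im,cv2.COLOR_RGB2HSV)
def masks(im):
    H,S,V=[x.astype(int) for x in cv2.split(hsv(im))]
    return dict(orange=(H>4)&(H<13)&(S>190)&(V>120),red=((H<4)|(H>175))&(S>170)&(V>80),blue=(H>105)&(H<125)&(S>150)&(V>60),
      grey=(S<40)&(V>40)&(V<140),silver=(S<45)&(V>140),yellow=(H>20)&(H<32)&(S>180)&(V>100))
E
python3 - <<'E'
from h import *
for n in("scene","side"):
    im=cv2.imread(f"pics/{n}0.png")[:,:,::-1].copy()
    for k,m in masks(im).items():
        for a,c,b in blobs(m,20 if k!="grey" else 300):
            w=ray(n,c,0.02)[0]
            if 0.1<w[0]<1 and abs(w[1])<.7:
                pts=cv2.findContours(b.astype(np.uint8),0,1)[0][0][:,0]
                q=cv2.minAreaRect(ray(n,pts,{'orange':.024,'red':.03,'blue':.03,'grey':.03}.get(k,.046)).astype(np.float32))
                print(n,k,a,c.round(1),w.round(3),'rect',np.round(q[0],3),np.round(q[1],3),round(q[2],1))
E
```

```text
scene red 963 [161.7 227. ] [ 0.569 -0.301] rect [ 0.578 -0.296] [0.135 0.079] 90.0
scene grey 2325 [273.1 260.6] [0.644 0.009] rect [0.652 0.008] [0.157 0.134] 87.7
scene silver 67 [374.5 180.4] [0.24  0.261] rect [0.281 0.255] [0.038 0.028] 10.4
scene silver 90 [232.2 196.8] [ 0.403 -0.15 ] rect [ 0.439 -0.141] [0.039 0.033] 12.8
scene silver 29 [255.5 194.3] [ 0.379 -0.086] rect [ 0.415 -0.077] [0.024 0.017] 11.2
scene silver 84 [373.1 197.5] [0.333 0.254] rect [0.37  0.249] [0.034 0.034] 10.3
scene silver 52 [294.2 215.2] [0.457 0.037] rect [0.489 0.038] [0.026 0.024] 10.2
scene silver 28 [416.4 236.1] [0.488 0.363] rect [0.52  0.353] [0.008 0.064] 3.2
scene silver 487 [186.5 294.1] [ 0.782 -0.164] rect [ 0.792 -0.153] [0.034 0.17 ] 87.5
side red 218 [361.8 269.3] [ 0.507 -0.237] rect [ 0.504 -0.24 ] [0.096 0.028] 31.5
side red 28 [430.9 266.6] [ 0.625 -0.321] rect [ 0.611 -0.329] [0.009 0.032] 3.6
side red 193 [426.9 297.3] [ 0.537 -0.374] rect [ 0.526 -0.382] [0.025 0.047] 24.4
side red 32 [419.8 311.8] [ 0.493 -0.39 ] rect [ 0.482 -0.398] [0.018 0.011] 29.3
side blue 1571 [228
[... 781 characters left out ...]
33 0.01 ] [0.009 0.02 ] 51.3
side silver 122 [302.2 252. ] [ 0.454 -0.115] rect [ 0.428 -0.142] [0.036 0.034] 0.5
side silver 31 [262.8 261.7] [ 0.367 -0.09 ] rect [ 0.344 -0.118] [0.017 0.01 ] 81.8
side yellow 32 [236.5 216.6] [0.431 0.092] rect [0.407 0.056] [0.03  0.014] 65.9
side yellow 36 [224.4 217.8] [0.405 0.106] rect [0.381 0.068] [0.027 0.011] 55.7
side yellow 25 [306.8 300.2] [ 0.355 -0.237] rect [ 0.332 -0.259] [0.023 0.006] 24.3
side yellow 23 [332.6 302.7] [ 0.387 -0.272] rect [ 0.363 -0.294] [0.024 0.005] 44.8
side yellow 58 [311.2 310.8] [ 0.341 -0.263] rect [ 0.32  -0.284] [0.023 0.014] 31.6
side yellow 58 [326.8 312.3] [ 0.361 -0.284] rect [ 0.339 -0.304] [0.023 0.012] 51.1
```

>>> jog_arm:
  rows:
    - [[0,0,-0.01,0.132],[0,0,-0.01,0.132],[0,0,-0.01,0.131],[-0.021,0.048,-0.003,0],[-0.021,0.048,-0.003,0],[-0.021,0.048,-0.003,0],[-0.021,0.048,-0.003,0],[-0.021,0.048,-0.003,0],[-0.021,0.048,-0.003,0],[-0.021,0.048,-0.003,0],[-0.022,0.048,-0.003,0],[-0.022,0.048,-0.003,0],[-0.022,0.048,-0.003,0],[-0.022,0.048,-0.003,0],[-0.022,0.048,0,0],[0,0,0,0],[0,0,0,0]]

```text
time_s: 2.28
tcp_pos: [0.4972, -0.0004, 0.3549]
ee_rot: [[-1.0, -0.001, -0.001], [-0.001, 1.0, -0.0], [0.001, -0.0, -1.0]]
wrist_force: [-0.0, -1.1, 0.1]
gripper_width: 1.002
gripper_force: 0.0
```

```bash
python3 - <<'E'
from h import *
print(sense()['joints'].round(1))
c=camera_model("wrist"); im=capture("wrist"); cv2.imwrite("pics/w1.png",im[:,:,::-1])
np.save("w1.npy",[c],allow_pickle=True)
im=capture("side"); cv2.imwrite("pics/s1.png",im[:,:,::-1])
E
```

```text
[  18.7    7.1  -10.8   -0.   -72.2 -108.6]
```

View pics/w1.png

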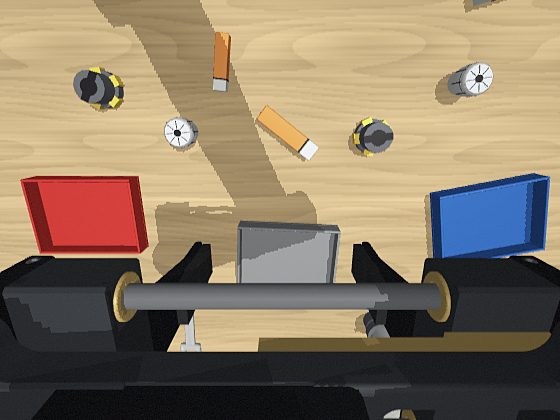

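Wrist view: collet tops are at about (178,131) and (481,77), mill hub tops at about (89,86) and (377,136). The medium case spans (257,112)–(312,153), the small case (221,62), and the red, grey and blue trays are partly visible.

```bash
python3 - <<'E'
from h import *
c=np.load("w1.npy",allow_pickle=True)[0]
im=cv2.imread("pics/w1.png")[:,:,::-1].copy()
H,S,V=[x.astype(int) for x in cv2.split(hsv(im))]
def show(k,m,z,amin=150):
    for a,ce,b in blobs(m,amin):
        if ce[1]>255: continue
        pts=cv2.findContours(b.astype(np.uint8),0,1)[0][0][:,0]
        q=cv2.minAreaRect(pts.astype(np.float32)); bx=ray("wrist",cv2.boxPoints(q),z,c)
        q2=cv2.minAreaRect(ray("wrist",pts,z,c).astype(np.float32))
        print(k,a,ce.round(0),ray("wrist",ce,z,c)[0].round(3),'rect',np.round(q2[0],3),np.round(q2[1],3),round(q2[2],1))
show('orange',(H>4)&(H<17)&(S>170)&(V>120),.024)
show('white',(S<50)&(V>150),.046)
show('white24',(S<50)&(V>150),.024)
show('red',((H<4)|(H>175))&(S>150),.015)
show('blue',(H>100)&(H<125)&(S>130),.015)
for r,cc in((88,95),(136,372),(65,222)): print(im[r-2:r+3:2,cc-24:cc+25:6].tolist())
E
```

```text
orange 181 [217.  53.] [ 0.332 -0.085] rect [ 0.334 -0.083] [0.012 0.054] 83.5
white 653 [478.  78.] [0.363 0.248] rect [0.364 0.248] [0.037 0.036] 51.8
white 583 [178. 132.] [ 0.431 -0.139] rect [ 0.431 -0.139] [0.038 0.037] 23.3
white 219 [309. 150.] [0.454 0.037] rect [0.454 0.036] [0.018 0.023] 52.3
white24 653 [478.  78.] [0.361 0.262] rect [0.361 0.262] [0.039 0.038] 51.8
white24 583 [178. 132.] [ 0.432 -0.146] rect [ 0.432 -0.147] [0.04  0.039] 23.3
white24 219 [309. 150.] [0.456 0.039] rect [0.456 0.038] [0.018 0.024] 52.3
red 8682 [ 86. 214.] [ 0.556 -0.307] rect [ 0.56  -0.307] [0.126 0.179] 0.2
blue 8537 [491. 218.] [0.562 0.329] rect [0.569 0.327] [0.134 0.178] 11.5
[[[214, 189, 144], [114, 116, 122], [45, 44, 44], [37, 36, 40], [38, 34, 41], [115, 117, 122], [56, 56, 61], [44, 46, 57], [50, 47, 48]], [[209, 186, 141], [113, 113, 120], [39, 37, 38], [47, 45, 48], [36, 36, 37], [114, 119, 124], [55, 56, 61], [49, 51, 57], [50, 52, 56]], [[206, 181, 137], [111, 113, 120], [37, 35, 37], [41, 41, 43], [37, 37, 38], [114, 117, 123], [56, 56, 62], [52, 53, 56], [47, 49, 50]]]
[
[... 158 characters left out ...]
[236, 240, 115], [36, 38, 51], [63, 62, 65], [67, 66, 67], [70, 70, 70], [66, 63, 67], [63, 64, 67], [226, 201, 155]], [[219, 196, 148], [220, 220, 100], [39, 42, 50], [71, 72, 73], [71, 67, 68], [67, 66, 69], [68, 67, 69], [64, 63, 63], [221, 196, 151]]]
[[[152, 131, 96], [152, 131, 97], [151, 130, 95], [194, 124, 64], [194, 124, 64], [109, 59, 23], [207, 183, 136], [208, 184, 138], [204, 182, 136]], [[154, 133, 97], [153, 132, 96], [154, 133, 97], [193, 123, 64], [194, 125, 64], [109, 56, 22], [207, 183, 137], [207, 183, 138], [205, 182, 135]], [[152, 130, 94], [152, 131, 95], [154, 133, 97], [193, 123, 63], [195, 127, 65], [109, 59, 22], [207, 183, 139], [205, 182, 136], [205, 182, 137]]]
```

```bash
python3 - <<'E'
import cv2,numpy as np
w=cv2.imread("pics/w1.png")
a=cv2.resize(w[40:180,40:240],None,fx=2,fy=2,interpolation=2); b=cv2.resize(w[40:180,250:500],None,fx=1.6,fy=2)
s=cv2.imread("pics/s1.png"); 
out=np.hstack([a,b]); s2=cv2.resize(s[140:340,100:480],(800,320))
cv2.imwrite("pics/z1.png",np.vstack([out,s2]))
E
```

```text
(no output)
```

View pics/z1.png

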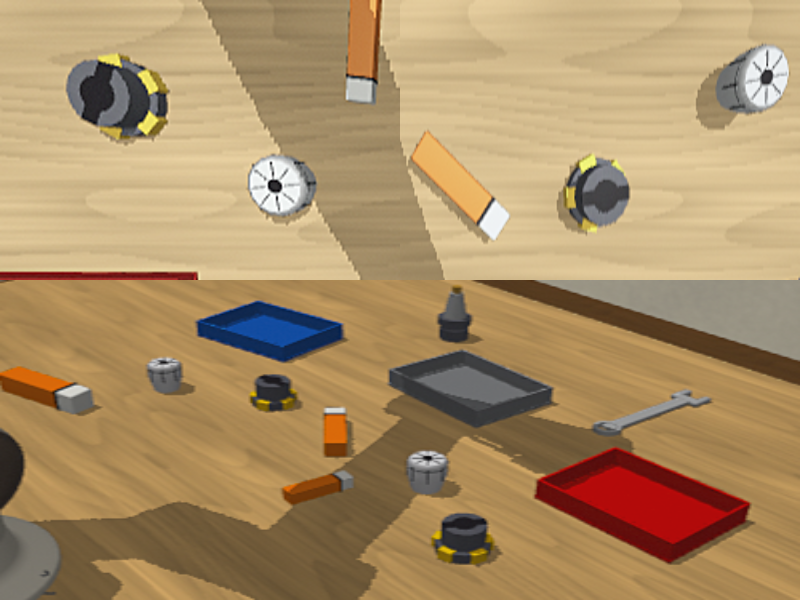

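Crops: the cap measures 18×24 mm, so the medium case, at about (285,131), is the target. The hub tops are at (89,85.5) and (377,136.5). Next, the case axis, the mill positions and the tray corners.

```bash
python3 - <<'E'
from h import *
c=np.load("w1.npy",allow_pickle=True)[0]
im=cv2.imread("pics/w1.png")[:,:,::-1].copy()
H,S,V=[x.astype(int) for x in cv2.split(hsv(im))]
print('mills',ray("wrist",[[89,85.5],[377,136.5]],.040,c).round(3))
bx=np.zeros_like(H,bool); bx[98:165,245:325]=1
m=bx&(((H<18)&(S>130)&(V>150))|((S<50)&(V>150)))
m=cv2.morphologyEx(m.astype(np.uint8),cv2.MORPH_CLOSE,np.ones((5,5)))
for a,ce,b in blobs(m,300):
    pts=cv2.findContours(b.astype(np.uint8),0,1)[0][0][:,0]
    q=cv2.minAreaRect(ray("wrist",pts,.024,c).astype(np.float32)); print('case',q)
def poly(n,m,cm,amin=500,lim=256):
    for a,ce,b in blobs(m,amin):
        pts=cv2.convexHull(cv2.findContours(b.astype(np.uint8),0,1)[0][0])
        if ce[1]>lim: continue
        p=cv2.approxPolyDP(pts,3,True)[:,0]
        print(n,a,p.tolist(),'z0',ray(n,p,0,cm).round(3).tolist(),'z30',ray(n,p,.03,cm).round(3).tolist())
poly("wrist",((H<4)|(H>175))&(S>150),c); poly("wrist",(H>100)&(H<125)&(S>130),c)
for n,f in(("side","s1"),("scene","scene0")):
    M=cv2.imread(f"pics/{f}.png")[:,:,::-1].copy()
    H,S,V=[x.astype(int) for x in cv2.split(hsv(M))]
    r=np.zeros_like(H,bool)
    if n=="side": r[140:360,190:480]=1
    else: r[200:310,100:460]=1
    for k,mm in(("red",((H<5)|(H>173))&(S>130)),("blue",(H>100)&(H<125)&(S>130)),("grey",(S<45)&(V<130)&(V>35))):
        print(k); poly(n,r&mm,None,700,400)
E
```

```text
mills [[ 0.373 -0.251]
 [ 0.437  0.13 ]]
case ((0.4330299198627472, 0.008367586880922318), (0.09426798671483994, 0.024101996794342995), 52.41191482543945)
wrist 8682 [[137, 176], [147, 246], [140, 252], [40, 252], [20, 180], [36, 176]] z0 [[0.499, -0.226], [0.618, -0.226], [0.629, -0.239], [0.63, -0.409], [0.506, -0.41], [0.5, -0.383]] z30 [[0.494, -0.211], [0.605, -0.211], [0.615, -0.223], [0.615, -0.381], [0.5, -0.382], [0.494, -0.358]]
wrist 8537 [[549, 177], [544, 249], [492, 258], [433, 258], [430, 193], [533, 173]] z0 [[0.499, 0.417], [0.622, 0.442], [0.639, 0.358], [0.639, 0.258], [0.525, 0.235], [0.493, 0.39]] z30 [[0.494, 0.388], [0.608, 0.412], [0.624, 0.334], [0.624, 0.24], [0.518, 0.219], [0.488, 0.364]]
red
side 4003 [[355, 266], [393, 245], [455, 281], [451, 292], [417, 316], [355, 276]] z0 [[0.526, -0.203], [0.653, -0.203], [0.648, -0.367], [0.611, -0.382], [0.5, -0.382], [0.501, -0.227]] z30 [[0.494, -0.229], [0.614, -0.229], [0.609, -0.386], [0.574, -0.4], [0.469, -0.399], [0.469, -0.252]]
blue
side 1588 [[194, 166], [223, 153], [261, 167], [261, 176], [233, 190], [1
[... 409 characters left out ...]
0.085], [0.693, 0.078], [0.687, -0.069], [0.653, -0.103], [0.539, -0.097], [0.545, 0.044]]
red
scene 1349 [[195, 214], [182, 241], [125, 233], [147, 212]] z0 [[0.476, -0.241], [0.592, -0.24], [0.588, -0.399], [0.491, -0.377]] z30 [[0.512, -0.227], [0.624, -0.226], [0.62, -0.378], [0.527, -0.357]]
blue
scene 1119 [[430, 266], [382, 269], [374, 248], [418, 246]] z0 [[0.575, 0.392], [0.606, 0.274], [0.532, 0.256], [0.504, 0.37]] z30 [[0.607, 0.381], [0.637, 0.268], [0.566, 0.25], [0.539, 0.36]]
grey
scene 1298 [[248, 238], [307, 246], [299, 285], [237, 275]] z0 [[0.55, -0.073], [0.554, 0.084], [0.693, 0.079], [0.687, -0.072]] z30 [[0.584, -0.066], [0.588, 0.085], [0.721, 0.08], [0.715, -0.064]]
```

Positions:

| Item | x, y (m) | Angle |
|---|---|---|
| collets | (.431,-.139), (.364,.248) | – |
| mills | (.373,-.251), (.437,.130) | – |
| case | (.433,.008) | 52.4° |
| red tray | (.556,-.305) | 0° |
| blue tray | (.565,.321) | 12° |
| grey tray | (.634,.010) | -3° |

The sizes agree with those given, and all are within reach. I start with the first collet.

>>> jog_arm:
  rows:
    - [[0.0165,-0.0347,0.04,0],[0.0165,-0.0347,0.04,0],[0.0165,-0.0347,0.04,0],[0.0165,-0.0347,0.04,0],[0,0,0.024,0],[0,0,0.024,0],[0,0,0.024,0],[0,0,0.016,0],[0,0,0,0],[0,0,0,0]]

```text
time_s: 3.62
tcp_pos: [0.4319, -0.1398, 0.108]
ee_rot: [[-1.0, -0.0, 0.001], [-0.0, 1.0, -0.0], [-0.001, -0.0, -1.0]]
wrist_force: [0.3, -0.1, -0.5]
gripper_width: 0.996
gripper_force: 0.0
```

```bash
python3 - <<'E'
from h import *
s=sense(); print(s['tcp_pos'].round(4),s['joints'].round(1))
im=capture("wrist"); cv2.imwrite("pics/w2.png",im[:,:,::-1])
E
```

```text
[ 0.4319 -0.1398  0.108 ] [  2.7  19.4 -36.4   0.  -34.1 -92.7]
```

View pics/w2.png

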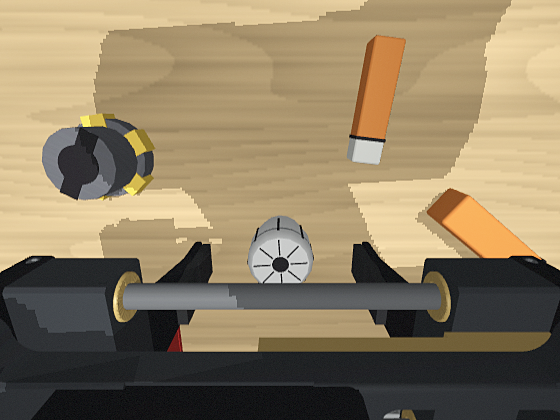

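The collet, top at (281,263), is centred between the fingers. I'll descend and grip.

>>> jog_arm:
  rows:
    - [[0,0,0.01,0],[0,0,0.01,0],[0,0,0.005,0],[0,0,0,0],[0,0,0,0]]

```text
time_s: 4.3
tcp_pos: [0.4318, -0.1393, 0.0822]
ee_rot: [[-1.0, -0.001, 0.0], [-0.001, 1.0, -0.0], [-0.0, -0.0, -1.0]]
wrist_force: [0.4, -0.7, -0.5]
gripper_width: 1.0
gripper_force: 0.0
```

>>> jog_arm:
  rows:
    - [[0,0,0,0],[0,0,0,0],[0,0,0,0],[0,0,0,0],[0,0,0,0],[0,0,0,0],[0,0,0,0],[0,0,0,0]]
  claw: 0

```text
time_s: 5.3
tcp_pos: [0.4317, -0.1394, 0.0823]
ee_rot: [[-1.0, -0.001, 0.0], [-0.001, 1.0, -0.0], [-0.0, -0.0, -1.0]]
wrist_force: [-0.8, -0.2, 1.1]
gripper_width: 0.447
gripper_force: 30.0
```

>>> jog_arm:
  rows:
    - [[0,0,-0.02,0],[0,0,-0.03,0],[0,0,-0.03,0],[-0.02,-0.029,0,0],[-0.02,-0.029,0,0],[-0.02,-0.029,0,0],[-0.02,-0.029,0,0],[-0.019,-0.0295,0,0],[0,0,0.02,0],[0,0,0.02,0],[0,0,0.015,0],[0,0,0.01,0],[0,0,0.005,0],[0,0,0,0],[0,0,0,0]]

```text
time_s: 7.18
tcp_pos: [0.5312, -0.2848, 0.093]
ee_rot: [[-1.0, -0.001, 0.001], [-0.001, 1.0, -0.0], [-0.001, -0.0, -1.0]]
wrist_force: [0.3, 0.1, -1.8]
gripper_width: 0.449
gripper_force: 30.0
```

>>> jog_arm:
  rows:
    - [[0,0,0.002,0],[0,0,0.001,0],[0,0,0.001,0],[0,0,0,0]]

```text
time_s: 7.68
tcp_pos: [0.5307, -0.2847, 0.0881]
ee_rot: [[-1.0, -0.001, -0.0], [-0.001, 1.0, 0.0], [0.0, 0.0, -1.0]]
wrist_force: [-0.5, 0.1, -2.2]
gripper_width: 0.451
gripper_force: 30.0
```

```bash
python3 - <<'E'
from h import *
s=sense(); print(s['tcp_pos'].round(4),s['joints'].round(1),s['wrist_force'])
a=capture("side")[220:340,320:500]; b=capture("scene")[180:280,100:250]
cv2.imwrite("pics/p1.png",np.hstack([cv2.resize(a,(400,300)),cv2.resize(b,(400,300))])[:,:,::-1])
E
```

```text
[ 0.5307 -0.2847  0.0881] [-12.8  32.  -16.2  -0.  -41.8 -77.1] [-0.52376788  0.10243393 -2.1571978 ]
```

View pics/p1.png

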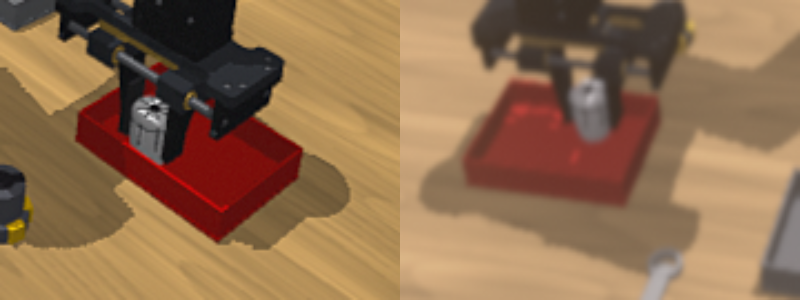

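The collet is inside the red tray, just above the floor. I'll ease down.

>>> jog_arm:
  rows:
    - [[0,0,0.001,0],[0,0,0.001,0],[0,0,0,0],[0,0,0,0]]

```text
time_s: 8.28
tcp_pos: [0.5308, -0.2847, 0.0864]
ee_rot: [[-1.0, -0.001, 0.0], [-0.001, 1.0, -0.0], [-0.0, -0.0, -1.0]]
wrist_force: [0.1, 0.1, -1.3]
gripper_width: 0.452
gripper_force: 30.0
```

>>> jog_arm:
  rows:
    - [[0,0,0.0005,0],[0,0,0.0005,0],[0,0,0,0],[0,0,0,0]]

```text
time_s: 8.78
tcp_pos: [0.5308, -0.2847, 0.0863]
ee_rot: [[-1.0, -0.001, 0.0], [-0.001, 1.0, -0.0], [-0.0, -0.0, -1.0]]
wrist_force: [-2.6, 0.9, 5.7]
gripper_width: 0.452
gripper_force: 30.0
```

Contact. Release and go to the second collet.

>>> jog_arm:
  rows:
    - [[0,0,0,0],[0,0,0,0],[0,0,0,0],[0,0,0,0],[0,0,-0.01,0],[0,0,-0.03,0],[0,0,-0.04,0],[0,0,-0.03,0],[0,0,0,0]]
  claw: 0.64

```text
time_s: 9.9
tcp_pos: [0.5322, -0.2852, 0.1991]
ee_rot: [[-1.0, -0.001, 0.007], [-0.001, 1.0, -0.002], [-0.007, -0.002, -1.0]]
wrist_force: [-0.7, 1.2, -0.3]
gripper_width: 0.638
gripper_force: 0.0
```

>>> jog_arm:
  rows:
    - [[0.015,0.0484,0,0],[0.015,0.0484,0,0],[0.015,0.0484,0,0],[0.015,0.0484,0,0],[0.015,0.0484,0,0],[0.015,0.0484,0,0],[0.015,0.0484,0,0],[0.015,0.0484,0,0],[0.015,0.0484,0,0],[0.015,0.0484,0,0],[0.0168,0.0487,0,0],[0,0,0.03,0],[0,0,0.03,0],[0,0,0.018,0],[0,0,0,0],[0,0,0,0]]
  claw: 1

```text
time_s: 11.9
tcp_pos: [0.3637, 0.248, 0.1177]
ee_rot: [[-1.0, -0.001, 0.0], [-0.001, 1.0, 0.0], [-0.0, 0.0, -1.0]]
wrist_force: [0.5, -1.0, -1.0]
gripper_width: 1.002
gripper_force: 0.0
```

```bash
python3 - <<'E'
from h import *
s=sense(); print(s['tcp_pos'].round(4),s['joints'].round(1))
im=capture("wrist"); m=hsv(im); m=(m[...,1]<50)&(m[...,2]>140); m[285:]=0
c=camera_model("wrist")
for a,ce,b in blobs(m,300): print(a,ce.round(0),ray("wrist",ce,.046,c).round(4))
E
```

```text
[0.3637 0.248  0.1177] [  55.6   17.3  -37.7    0.   -35.  -145.5]
2695 [302.  64.] [[0.2548 0.2589]]
2309 [284. 254.] [[0.3613 0.2503]]
```

>>> jog_arm:
  rows:
    - [[0.001,0.0015,0.015,0],[0,0,0.013,0],[0,0,0.0075,0],[0,0,0,0],[0,0,0,0]]

```text
time_s: 12.58
tcp_pos: [0.3627, 0.2495, 0.082]
ee_rot: [[-1.0, -0.001, 0.0], [-0.001, 1.0, 0.0], [-0.0, 0.0, -1.0]]
wrist_force: [-1.2, -0.1, 0.7]
gripper_width: 0.998
gripper_force: 0.0
```

>>> jog_arm:
  rows:
    - [[0,0,0,0],[0,0,0,0],[0,0,0,0],[0,0,0,0],[0,0,0,0],[0,0,0,0],[0,0,0,0]]
  claw: 0

```text
time_s: 13.45
tcp_pos: [0.3626, 0.2495, 0.0818]
ee_rot: [[-1.0, -0.001, 0.0], [-0.001, 1.0, 0.0], [-0.0, 0.0, -1.0]]
wrist_force: [-0.6, 0.8, 1.0]
gripper_width: 0.448
gripper_force: 30.0
```

>>> jog_arm:
  rows:
    - [[0,0,-0.02,0],[0,0,-0.04,0],[0,0,-0.04,0],[-0.0182,-0.0479,0,0],[-0.0182,-0.0479,0,0],[-0.0182,-0.0479,0,0],[-0.0182,-0.0479,0,0],[-0.0182,-0.0479,0,0],[-0.0182,-0.0479,0,0],[-0.0182,-0.0479,0,0],[-0.0182,-0.0479,0,0],[-0.0182,-0.0479,0,0],[-0.0182,-0.0479,0,0],[-0.0182,-0.0479,0,0],[-0.0182,-0.0476,0,0],[0,0,0,0],[0,0,0,0]]

```text
time_s: 15.58
tcp_pos: [0.5804, -0.3247, 0.1804]
ee_rot: [[-1.0, 0.0, -0.003], [0.0, 1.0, 0.001], [0.003, 0.001, -1.0]]
wrist_force: [-0.1, 0.5, -1.7]
gripper_width: 0.445
gripper_force: 30.0
```

>>> jog_arm:
  rows:
    - [[0,0,0.03,0],[0,0,0.03,0],[0,0,0.018,0],[0,0,0.009,0],[0,0,0.005,0],[0,0,0.001,0],[0,0,0,0],[0,0,0,0],[0,0,0,0]]

```text
time_s: 16.7
tcp_pos: [0.5815, -0.3251, 0.0892]
ee_rot: [[-1.0, -0.001, 0.001], [-0.001, 1.0, -0.0], [-0.001, -0.0, -1.0]]
wrist_force: [0.6, -0.7, -2.3]
gripper_width: 0.451
gripper_force: 30.0
```

>>> jog_arm:
  rows:
    - [[0,0,0.001,0],[0,0,0.001,0],[0,0,0.001,0],[0,0,0,0],[0,0,0,0]]

```text
time_s: 17.32
tcp_pos: [0.5814, -0.325, 0.0859]
ee_rot: [[-1.0, -0.001, -0.0], [-0.001, 1.0, -0.0], [0.0, -0.0, -1.0]]
wrist_force: [-1.8, 1.7, -0.1]
gripper_width: 0.443
gripper_force: 30.0
```

>>> jog_arm:
  rows:
    - [[0,0,0.0005,0],[0,0,0,0],[0,0,0,0]]

```text
time_s: 17.7
tcp_pos: [0.5814, -0.325, 0.0858]
ee_rot: [[-1.0, -0.001, 0.0], [-0.001, 1.0, -0.0], [-0.0, -0.0, -1.0]]
wrist_force: [-2.4, 1.8, 5.0]
gripper_width: 0.451
gripper_force: 30.0
```

>>> jog_arm:
  rows:
    - [[0,0,0,0],[0,0,0,0],[0,0,0,0],[0,0,0,0],[0,0,-0.01,0],[0,0,-0.03,0],[0,0,-0.04,0],[0,0,-0.02,0],[0,0,0,0]]
  claw: 0.64

```text
time_s: 18.82
tcp_pos: [0.5824, -0.3253, 0.1881]
ee_rot: [[-1.0, -0.001, 0.005], [-0.001, 1.0, -0.002], [-0.005, -0.002, -1.0]]
wrist_force: [-0.2, -0.3, -0.2]
gripper_width: 0.644
gripper_force: 0.0
```

>>> jog_arm:
  rows:
    - [[0.0416,0.0148,0,0],[0.0416,0.0148,0,0],[0.0416,0.0148,0,0],[0.0416,0.0148,0,0],[0.0416,0.0148,0,0],[0,0,0.03,0],[0,0,0.03,0],[0,0,0.008,0],[0,0,0,0],[0,0,0,0]]
  claw: 1

```text
time_s: 20.08
tcp_pos: [0.374, -0.2514, 0.1179]
ee_rot: [[-1.0, -0.001, 0.001], [-0.001, 1.0, -0.001], [-0.001, -0.001, -1.0]]
wrist_force: [0.7, -0.1, 0.2]
gripper_width: 0.999
gripper_force: 0.0
```

```bash
python3 - <<'E'
from h import *
s=sense(); print(s['tcp_pos'].round(4),s['joints'].round(1))
im=capture("wrist"); a=capture("side")[220:340,320:500]
cv2.imwrite("pics/p2.png",np.hstack([im[:300,:],cv2.resize(a,(240,160))[:, :] if 0 else cv2.copyMakeBorder(cv2.resize(a,(240,160)),0,140,0,0,0)])[:,:,::-1])
E
```

```text
[ 0.374  -0.2514  0.1179] [-13.1  18.1 -36.3   0.  -35.5 -76.8]
```

View pics/p2.png

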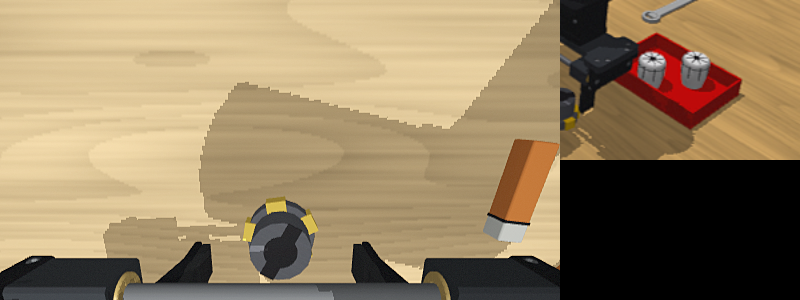

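Both collets stand in the red tray. The mill hub, at (281,248), is centred.

>>> jog_arm:
  rows:
    - [[0,0,0.013,0],[0,0,0.012,0],[0,0,0.006,0],[0,0,0,0],[0,0,0,0]]

```text
time_s: 20.8
tcp_pos: [0.3735, -0.2512, 0.0863]
ee_rot: [[-1.0, -0.001, 0.0], [-0.001, 1.0, -0.0], [-0.0, -0.0, -1.0]]
wrist_force: [-0.2, -0.4, -0.1]
gripper_width: 1.0
gripper_force: 0.0
```

>>> jog_arm:
  rows:
    - [[0,0,0,0],[0,0,0,0],[0,0,0,0],[0,0,0,0],[0,0,0,0],[0,0,0,0],[0,0,0,0]]
  claw: 0

```text
time_s: 21.68
tcp_pos: [0.3734, -0.2512, 0.0863]
ee_rot: [[-1.0, -0.001, 0.0], [-0.001, 1.0, -0.0], [-0.0, -0.0, -1.0]]
wrist_force: [0.4, -0.4, -0.0]
gripper_width: 0.465
gripper_force: 30.0
```

>>> jog_arm:
  rows:
    - [[0,0,-0.02,0],[0,0,-0.04,0],[0,0,-0.04,0],[-0.0137,0.049,0,0],[-0.0137,0.049,0,0],[-0.0137,0.049,0,0],[-0.0137,0.049,0,0],[-0.0137,0.049,0,0],[-0.0137,0.049,0,0],[-0.0137,0.049,0,0],[-0.0137,0.049,0,0],[-0.0137,0.049,0,0],[-0.0137,0.049,0,0],[-0.0137,0.049,0,0],[-0.0137,0.049,0,0],[0,0,0,-0.105],[0,0,0,-0.104],[0,0,0,0],[0,0,0,0]]

```text
time_s: 24.05
tcp_pos: [0.5369, 0.3366, 0.1855]
ee_rot: [[-0.978, -0.206, -0.001], [-0.206, 0.978, -0.001], [0.001, -0.001, -1.0]]
wrist_force: [0.5, 0.4, -2.4]
gripper_width: 0.463
gripper_force: 30.0
```

```bash
python3 - <<'E'
from h import *
s=sense(); print(s['tcp_pos'].round(4),s['joints'].round(1))
im=capture("wrist"); a=capture("scene")[190:310,330:490]
cv2.imwrite("pics/p3.png",np.hstack([im[120:420],cv2.copyMakeBorder(cv2.resize(a,(240,180)),0,120,0,0,0)])[:,:,::-1])
E
```

```text
[0.5369 0.3366 0.1855] [  46.7   28.    -6.3   -0.   -55.9 -124.8]
```

View pics/p3.png

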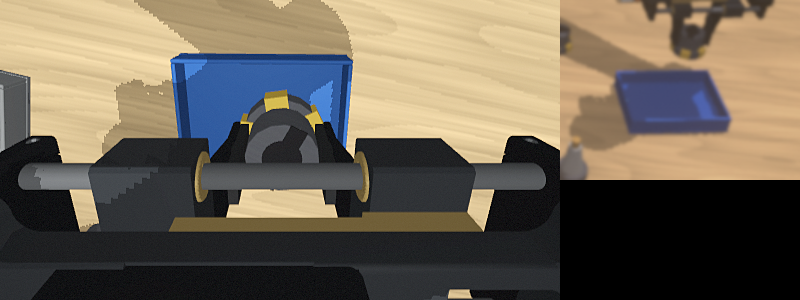

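The tool is aligned with the blue tray. The near rim's outer corners are at about (171,180) and (353,176) in the full picture, so I check the centre from them.

```bash
python3 - <<'E'
from h import *
p=ray("wrist",[[171,180],[353,176]],.03); print(p, np.linalg.norm(p[1]-p[0]))
y=(p[1]-p[0])/np.linalg.norm(p[1]-p[0]); x=np.array([y[1],-y[0]]); print('centre',p.mean(0)+.06*x, np.degrees(np.arctan2(x[1],x[0])))
E
```

```text
[[0.52576675 0.23647018]
 [0.48946215 0.38996417]] 0.1577289719804515
centre [0.56600346 0.32702742] 13.307128231452985
```

>>> jog_arm:
  rows:
    - [[-0.002,0.003,0,0],[0,0,0.03,0],[0,0,0.03,0],[0,0,0.018,0],[0,0,0.009,0],[0,0,0.005,0],[0,0,0,0],[0,0,0,0],[0,0,0,0]]

```text
time_s: 25.28
tcp_pos: [0.5388, 0.3406, 0.095]
ee_rot: [[-0.978, -0.208, 0.001], [-0.208, 0.978, 0.001], [-0.001, 0.001, -1.0]]
wrist_force: [-0.6, -0.5, -3.6]
gripper_width: 0.465
gripper_force: 30.0
```

>>> jog_arm:
  rows:
    - [[0,0,0.001,0],[0,0,0.001,0],[0,0,0,0],[0,0,0,0]]

```text
time_s: 25.78
tcp_pos: [0.5386, 0.3403, 0.0922]
ee_rot: [[-0.978, -0.208, -0.0], [-0.208, 0.978, -0.0], [0.0, -0.0, -1.0]]
wrist_force: [-0.4, 0.2, -3.1]
gripper_width: 0.464
gripper_force: 30.0
```

>>> jog_arm:
  rows:
    - [[0,0,0.001,0],[0,0,0.0007,0],[0,0,0,0],[0,0,0,0]]

```text
time_s: 26.28
tcp_pos: [0.5386, 0.3403, 0.0906]
ee_rot: [[-0.978, -0.208, -0.0], [-0.208, 0.978, -0.0], [0.0, -0.0, -1.0]]
wrist_force: [0.6, 0.4, -3.8]
gripper_width: 0.466
gripper_force: 30.0
```

>>> jog_arm:
  rows:
    - [[0,0,0.0006,0],[0,0,0,0],[0,0,0,0]]

```text
time_s: 26.65
tcp_pos: [0.5386, 0.3404, 0.0904]
ee_rot: [[-0.978, -0.208, 0.0], [-0.208, 0.978, 0.0], [-0.0, 0.0, -1.0]]
wrist_force: [-1.2, -1.4, 0.2]
gripper_width: 0.467
gripper_force: 30.0
```

>>> jog_arm:
  rows:
    - [[0,0,0,0],[0,0,0,0],[0,0,0,0],[0,0,0,0],[0,0,-0.01,0],[0,0,-0.03,0],[0,0,-0.04,0],[0,0,-0.02,0],[0,0,0,0]]
  claw: 0.64

```text
time_s: 27.78
tcp_pos: [0.5393, 0.341, 0.1927]
ee_rot: [[-0.978, -0.208, 0.004], [-0.208, 0.978, 0.004], [-0.005, 0.003, -1.0]]
wrist_force: [0.5, -0.7, 0.6]
gripper_width: 0.64
gripper_force: 0.0
```

>>> jog_arm:
  rows:
    - [[0.0286,-0.0369,0,0],[0.0286,-0.0369,0,0],[0.0286,-0.0369,0,0],[0.0286,-0.0369,0,0],[0.0286,-0.0369,0,0],[0,0,0.03,0],[0,0,0.03,0],[0,0,0.013,0],[0,0,0,0],[0,0,0,0]]
  claw: 0.85

```text
time_s: 29.02
tcp_pos: [0.4376, 0.1305, 0.1175]
ee_rot: [[-0.978, -0.209, 0.001], [-0.209, 0.978, 0.001], [-0.001, 0.0, -1.0]]
wrist_force: [0.8, -0.1, 0.7]
gripper_width: 0.85
gripper_force: 0.0
```

```bash
python3 - <<'E'
from h import *
s=sense(); print(s['tcp_pos'].round(4),s['joints'].round(1))
im=capture("wrist"); a=capture("scene")[190:310,330:490]
cv2.imwrite("pics/p4.png",np.hstack([im[:300,:],cv2.copyMakeBorder(cv2.resize(a,(240,180)),0,120,0,0,0)])[:,:,::-1])
E
```

```text
[0.4376 0.1305 0.1175] [  37.1   18.6  -35.5    0.   -35.8 -115.1]
```

View pics/p4.png

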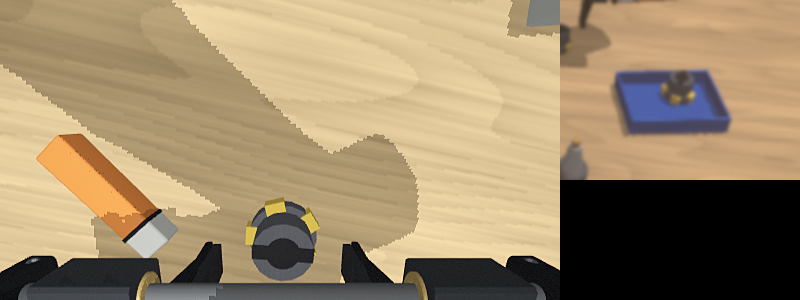

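The mill hub, at (283,248), is centred and the first mill stands in the blue tray. Grip.

>>> jog_arm:
  rows:
    - [[0,0,0.013,0],[0,0,0.012,0],[0,0,0.006,0],[0,0,0,0],[0,0,0,0]]

```text
time_s: 29.75
tcp_pos: [0.4373, 0.1302, 0.086]
ee_rot: [[-0.978, -0.208, 0.0], [-0.208, 0.978, 0.0], [-0.0, 0.0, -1.0]]
wrist_force: [0.2, 0.1, -0.1]
gripper_width: 0.852
gripper_force: 0.0
```

>>> jog_arm:
  rows:
    - [[0,0,0,0],[0,0,0,0],[0,0,0,0],[0,0,0,0],[0,0,0,0],[0,0,0,0],[0,0,0,0]]
  claw: 0

```text
time_s: 30.62
tcp_pos: [0.4372, 0.1302, 0.086]
ee_rot: [[-0.978, -0.208, 0.0], [-0.208, 0.978, 0.0], [-0.0, 0.0, -1.0]]
wrist_force: [-1.4, 1.2, 0.3]
gripper_width: 0.46
gripper_force: 30.0
```

>>> jog_arm:
  rows:
    - [[0,0,-0.02,0],[0,0,-0.04,0],[0,0,-0.04,0],[-0.0379,0.0285,0,0],[-0.0379,0.0285,0,0],[-0.0379,0.0285,0,0],[-0.0379,0.0285,0,0],[-0.038,0.0285,0,0],[0,0,0,0],[0,0,0.03,0],[0,0,0.03,0],[0,0,0.018,0],[0,0,0.009,0],[0,0,0.005,0],[0,0,0,0],[0,0,0,0],[0,0,0,0]]

```text
time_s: 32.75
tcp_pos: [0.5932, 0.3092, 0.0947]
ee_rot: [[-0.978, -0.208, 0.001], [-0.208, 0.978, 0.001], [-0.001, 0.001, -1.0]]
wrist_force: [0.3, -0.5, -3.6]
gripper_width: 0.463
gripper_force: 30.0
```

>>> jog_arm:
  rows:
    - [[0,0,0.001,0],[0,0,0.001,0],[0,0,0.001,0],[0,0,0,0],[0,0,0,0]]

```text
time_s: 33.38
tcp_pos: [0.5929, 0.309, 0.0909]
ee_rot: [[-0.978, -0.208, -0.0], [-0.208, 0.978, -0.0], [0.0, -0.0, -1.0]]
wrist_force: [-0.3, 0.1, -3.6]
gripper_width: 0.466
gripper_force: 30.0
```

>>> jog_arm:
  rows:
    - [[0,0,0.0005,0],[0,0,0.0005,0],[0,0,0,0],[0,0,0,0]]

```text
time_s: 33.88
tcp_pos: [0.5929, 0.309, 0.0902]
ee_rot: [[-0.978, -0.208, 0.0], [-0.208, 0.978, 0.0], [-0.0, 0.0, -1.0]]
wrist_force: [-1.5, 0.2, -2.3]
gripper_width: 0.464
gripper_force: 30.0
```

>>> jog_arm:
  rows:
    - [[0,0,0.0005,0],[0,0,0,0],[0,0,0,0]]

```text
time_s: 34.25
tcp_pos: [0.5929, 0.309, 0.0901]
ee_rot: [[-0.978, -0.208, 0.0], [-0.208, 0.978, 0.0], [-0.0, 0.0, -1.0]]
wrist_force: [-2.7, -0.5, 3.5]
gripper_width: 0.462
gripper_force: 30.0
```

>>> jog_arm:
  rows:
    - [[0,0,0,0],[0,0,0,0],[0,0,0,0],[0,0,0,0],[0,0,-0.01,0],[0,0,-0.03,0],[0,0,-0.04,0],[0,0,-0.02,0],[0,0,0,0]]
  claw: 0.64

```text
time_s: 35.38
tcp_pos: [0.5937, 0.3096, 0.1923]
ee_rot: [[-0.978, -0.209, 0.004], [-0.208, 0.978, 0.003], [-0.005, 0.002, -1.0]]
wrist_force: [-0.3, 0.3, 0.7]
gripper_width: 0.638
gripper_force: 0.0
```

>>> jog_arm:
  rows:
    - [[0.0313,-0.0373,0,0],[0.0313,-0.0373,0,0],[0.0313,-0.0373,0,0],[0.0313,-0.0373,0,0],[0.0313,-0.0373,0,0],[0.0313,-0.0373,0,0],[0.0313,-0.0373,0,0],[0,0,0,-0.176],[0,0,0,-0.176],[0,0,0,-0.176],[0,0,0,-0.176],[0,0,0.03,0],[0,0,0.03,0],[0,0,0,0],[0,0,0,0]]
  claw: 0.85

```text
time_s: 37.25
tcp_pos: [0.4333, 0.008, 0.1299]
ee_rot: [[-0.61, -0.792, 0.0], [-0.792, 0.61, -0.0], [-0.0, -0.0, -1.0]]
wrist_force: [0.4, 0.8, 0.4]
gripper_width: 0.847
gripper_force: 0.0
```

```bash
python3 - <<'E'
from h import *
s=sense(); print(s['tcp_pos'].round(4),s['joints'].round(1))
im=capture("wrist"); a=capture("scene")[190:310,330:490]
cv2.imwrite("pics/p5.png",np.hstack([im[:300,:],cv2.copyMakeBorder(cv2.resize(a,(240,180)),0,120,0,0,0)])[:,:,::-1])
E
```

```text
[0.4333 0.008  0.1299] [ 22.7  15.5 -37.9   0.  -36.6 -60.3]
```

View pics/p5.png

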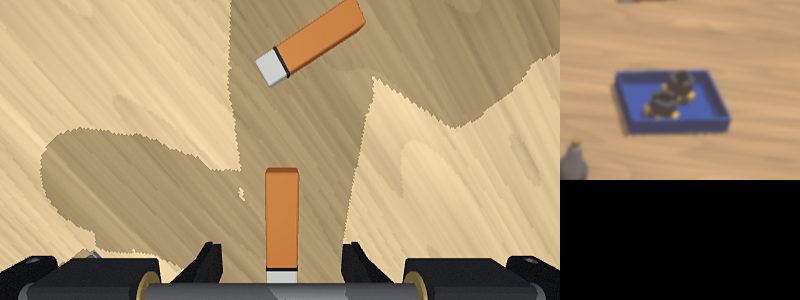

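Both mills stand in the blue tray. The case is centred at column 282 and square to the fingers.

>>> jog_arm:
  rows:
    - [[0,0,0.025,0],[0,0,0.018,0],[0,0,0.009,0],[0,0,0.0035,0],[0,0,0,0],[0,0,0,0],[0,0,0,0]]

```text
time_s: 38.22
tcp_pos: [0.4332, 0.008, 0.0744]
ee_rot: [[-0.611, -0.792, 0.001], [-0.792, 0.611, 0.0], [-0.001, -0.001, -1.0]]
wrist_force: [-0.3, 0.4, 0.3]
gripper_width: 0.847
gripper_force: 0.0
```

>>> jog_arm:
  rows:
    - [[0,0,0,0],[0,0,0,0],[0,0,0,0],[0,0,0,0],[0,0,0,0],[0,0,0,0],[0,0,0,0],[0,0,0,0]]
  claw: 0

```text
time_s: 39.22
tcp_pos: [0.433, 0.008, 0.0739]
ee_rot: [[-0.611, -0.792, 0.0], [-0.792, 0.611, 0.0], [-0.0, -0.0, -1.0]]
wrist_force: [0.2, 0.2, -0.5]
gripper_width: 0.275
gripper_force: 30.0
```

```bash
python3 - <<'E'
from h import *
print(ray("scene",[337,316],0),ray("side",[316,177],0))
E
```

```text
[[0.77000938 0.17084578]] [[0.75718778 0.15804371]]
```

>>> jog_arm:
  rows:
    - [[0,0,-0.02,0],[0,0,-0.04,0],[0,0,-0.04,0],[-0.0249,-0.0316,0,0],[-0.0249,-0.0316,0,0],[-0.0249,-0.0316,0,0],[-0.0249,-0.0316,0,0],[-0.0249,-0.0316,0,0],[0,0,0,-0.151],[0,0,0,-0.151],[0,0,0,-0.151],[0,0,0,-0.151],[0,0,0,0],[0,0,0,0]]

```text
time_s: 40.98
tcp_pos: [0.6339, 0.01, 0.1736]
ee_rot: [[-0.055, -0.998, -0.001], [-0.998, 0.055, -0.0], [0.0, 0.001, -1.0]]
wrist_force: [-0.9, 0.1, -1.5]
gripper_width: 0.271
gripper_force: 30.0
```

```bash
python3 - <<'E'
from h import *
s=sense(); print(s['tcp_pos'].round(4),s['joints'].round(1))
im=capture("wrist"); b=capture("side")[140:300,220:460]
cv2.imwrite("pics/p6.png",np.hstack([im[60:360],cv2.copyMakeBorder(b,0,140,0,0,0)])[:,:,::-1])
E
```

```text
[0.6339 0.01   0.1736] [ 15.5  28.7  -7.   -0.  -54.4 -18.7]
```

View pics/p6.png

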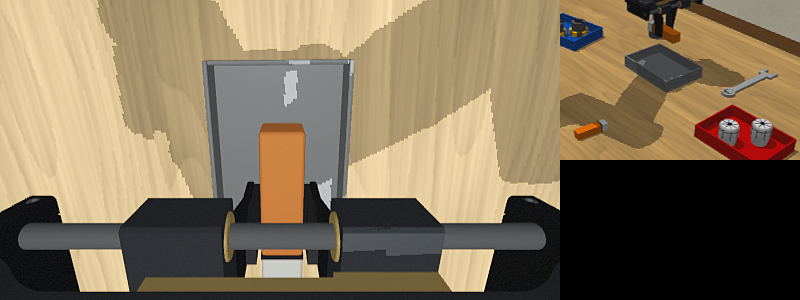

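The case is lined up over the grey tray, which spans columns 203–354. The case is near the middle, at about 282. Lower it.

>>> jog_arm:
  rows:
    - [[0,0,0.03,0],[0,0,0.03,0],[0,0,0.018,0],[0,0,0.009,0],[0,0,0.005,0],[0,0,0,0],[0,0,0,0],[0,0,0,0]]

```text
time_s: 42.08
tcp_pos: [0.6345, 0.0101, 0.0826]
ee_rot: [[-0.053, -0.999, 0.001], [-0.999, 0.053, 0.0], [-0.0, -0.001, -1.0]]
wrist_force: [-1.3, 0.4, -2.1]
gripper_width: 0.271
gripper_force: 30.0
```

>>> jog_arm:
  rows:
    - [[0,0,0.001,0],[0,0,0.001,0],[0,0,0.001,0],[0,0,0,0],[0,0,0,0]]

```text
time_s: 42.7
tcp_pos: [0.6341, 0.01, 0.0789]
ee_rot: [[-0.053, -0.999, -0.0], [-0.999, 0.053, -0.0], [0.0, 0.0, -1.0]]
wrist_force: [0.2, 0.3, -2.1]
gripper_width: 0.266
gripper_force: 30.0
```

>>> jog_arm:
  rows:
    - [[0,0,0.0006,0],[0,0,0.0005,0],[0,0,0,0],[0,0,0,0]]

```text
time_s: 43.2
tcp_pos: [0.6341, 0.01, 0.078]
ee_rot: [[-0.053, -0.999, 0.0], [-0.999, 0.053, -0.0], [0.0, -0.0, -1.0]]
wrist_force: [-1.2, 0.5, 1.1]
gripper_width: 0.272
gripper_force: 30.0
```

>>> jog_arm:
  rows:
    - [[0,0,0.0003,0],[0,0,0,0],[0,0,0,0],[0,0,0,0],[0,0,0,0],[0,0,-0.01,0],[0,0,-0.03,0],[0,0,-0.05,0],[0,0,-0.06,0],[0,0,-0.05,0],[0,0,0,0],[0,0,0,0]]
  claw: 0.5

```text
time_s: 44.7
tcp_pos: [0.6336, 0.01, 0.2777]
ee_rot: [[-0.053, -0.999, -0.0], [-0.999, 0.053, 0.001], [-0.001, 0.0, -1.0]]
wrist_force: [-0.9, 0.8, -1.6]
gripper_width: 0.5
gripper_force: 0.0
```

```bash
python3 - <<'E'
from h import *
s=sense(); print(s['time_s'],s['tcp_pos'].round(4))
a=cv2.resize(capture("side")[140:340,180:500],(400,250)); b=cv2.resize(capture("scene")[180:330,100:460],(400,250))
cv2.imwrite("pics/p7.png",np.hstack([a,b])[:,:,::-1])
E
```

```text
44.7 [0.6336 0.01   0.2777]
```

View pics/p7.png

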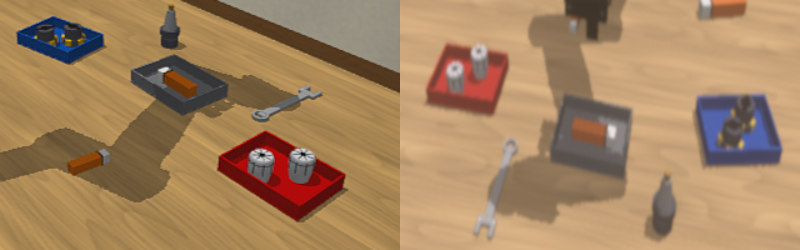

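Both views show every item in its tray: collets and mills upright, the case flat, the holder and spanner undisturbed.

```bash
python3 -c "
from station import *
print(finish_job())"
```

```text
the job is handed in; nothing more can be done
None
```

The job is handed in after about 45 s of robot time: both collets stand in the red tray, both mills stand in the blue tray, the 95 mm case lies flat in the grey tray, and the holder and spanner were not touched.

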